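# Show a capacitor on a free-running tray trolley to the inspection camera

## Robot

A 6-joint arm with a two-finger parallel gripper is mounted at the origin on the work surface. World frame = base frame: x ahead of the robot, y to its left, z up, the work surface at z = 0. Lengths are in m, angles in rad, forces in N, time in s.
With the tool pointing down it reaches from about 0.15 to 0.775 m from the base axis. Payload 6.1 kg.
Tool frame: the origin (TCP) lies between the finger pads; the fingertips stand 19 mm ahead of it and the grasp point (between the pads) is the TCP; z points along the fingers, y is the line along which they close (so a half turn about z gives the same grasp; the last joint's range is limited). The gripper opens to 85 mm and grips with 20 to 120 N. Pads are 22 mm wide; open, the fingers measure 114 mm over their backs; the gripper's body (76 mm by 85 mm) begins 54 mm behind the grasp point. The pads swing forward as they close: fully open they stand 13 mm farther back than shut.
Start: joints at [-1.227, 0.126, -0.04, 1.405, 0, 1.571], TCP at [0.177, -0.494, 0.25] pointing down, gripper open.
Joint ranges: [-2.72, 2.72], [-0.95, 1.95], [-1.27, 1.35], [-1.78, 2.02], [-1.46, 1.47], [-3.14, 3.14]. Speed limits (rad/s): [2.39, 2.39, 3.01, 3.14, 3.14, 3.14].

## Interface

Orientations are given as a 3x3 rotation matrix whose columns are the frame's x, y, z axes.
In Python, from bench import manip, optics gives the robot as it stands.
- The arm moves only by the tool move_arm, never from a script. Its arguments are lists of equal length, an entry for each row: "delta_pos": the shift along the tool's x, y, z in cm, a list of three; "rotation": the turn, a rotation vector about the tool's x, y, z in degrees, a list of three; "hand": the finger opening in cm, from 0 to 8.54. A call has 1 to 20 rows; each row shifts and turns the commanded pose from where the row before left it, along the tool's axes as they then stand; what a row does not reach is not made up. A row lasts 1/12 s, in which the tool goes at most 41.7 mm and 7.16 degrees, less where a joint would pass 70% of its speed; a pose out of reach is approached as far as the arm can. A call is refused whole if a number of a shift passes 4.17 or a number of a turn 7.16, either way. A call with a gripper value outside its range is refused whole. The fingers move at their own pace and stop on an object; "newtons" is the grip in N (left out, the last holds). Time passes only in rows, so rows that do not move let the fingers close. It gives the time, the measured TCP pose, the force, the opening and the grip force at its end, in the units of the state.
- manip.observe(): the state, without advancing time (a new reading comes with each control period).
- optics.grab_frame(name): name is "side" or "top" or "wrist"; returns the picture (420x560x3 uint8, red, green, blue); there is no depth.
- optics.get_calibration(name): a dict with "mtx" (3x3 intrinsics, pixels), "eye" and "rotation" of the camera in the world; the wrist camera has in their place "T_tool_cam" (4x4, takes a point from camera to tool coordinates, whose origin is the TCP and whose axes are the flange's). Camera axes: x right, y down, z forward; pixel columns grow to the right and rows downward; lengths in m; the calibration is good to about 2 mm. A picture is of the moment at which its call begins: read the wrist's pose just before it. get_calibration takes no time and is no camera call.
- manip.close_job(): hands the job in; it is judged then, once.
Trained networks look in the newest picture that a camera, given by its name, has taken for a name from the list of things; names that differ only in an ending like _2 or _b are one class to them, and where a whole thing is asked for, a point or a joint stands for the part that bears it (a point fixed in the world has none). Each returns a list of dicts, best first, with "p" (0 to 1); they miss things now and then, are a little off and sometimes report something else, mostly with a low value. They report only what shows in the picture. A call takes as long as a camera call. They do not tell look-alikes from the thing itself.
- optics.outline_of(camera, target): "pixels" (420x560 bool, what is visible of it) and "extent" ([left, top, right, bottom] in pixels, round what is visible of it).
The state is a dict: "clock": time; "joints": joint angles; "joint_vel": joint speeds; "joint_efforts": joint torques, N m; "tool_pos": TCP position; "tcp_rot": TCP orientation; "force": force on the tool from outside, world axes, zero at the start; "wrist_torque": the same for the moment, N m; "width": finger opening in m; "grasp_force": force on a finger pad.
Only numpy, scipy, OpenCV 4.12 (cv2) and the standard library are available. Lean on these libraries where they do the work, as an engineer would, in place of code of your own. Each camera call takes 0.05 s, during which the arm holds its last target. There are 200 camera calls.

## Task

The green capacitor stands loose on a trolley that runs freely along the tray. Without touching trolley or capacitor, lift the tray by its orange handle, carry it gently to the inspection camera with the white screen on the side away from the lens, and by tilting the tray bring the trolley to rest between the yellow lines, so that the capacitor stands in the middle of the white screen and centred at the camera's focus point; keep it there for four seconds. Finish still holding the tray there with the capacitor in view; never let the trolley slam or the capacitor shift or topple, and do not bump the camera or disturb the other things on the bench.

Things in the scene. Friction and masses are not known exactly. Their poses are not given: they have to be found in the camera images.
- tray: Blue tray, 308 x 95 mm, walls 26 mm high, 0.34 kg without trolley; origin: centre of its underside; y along the track, x across, z up. Starts flat on the bench. A white screen 80 mm wide and 72 mm high stands on the -x wall, y -110 to -30 mm; yellow lines mark its width on the floor and the +x wall. With the +y end raised the trolley runs to -y.
- tray_handle (a point): Centre of the orange handle bar that bridges the tray, at (0, 0, 112) mm in the tray frame: a bar along the tray's x, 14 mm wide along y (grip it so), 20 mm tall, 81 mm free between its aluminium posts. The capacitor passes under it (its top is 68 mm, the bar's lower face 102 mm above the tray's underside).
- tray_window (a point): Where the middle of the capacitor belongs in the tray: before the middle of the white screen, (0, -70, 46) mm in the tray frame.
- tray_screen (a point): Middle of the white screen's width, (-45.5, -70, 46) mm in the tray frame.
- trolley (a joint): Position (m) of the trolley's middle along the tray's y axis, 0 at the middle of the tray, stops at -0.113 and +0.113; it starts at +0.100 and belongs at -0.070. The trolley (black deck 72 x 70 mm, deck top 24 mm above the tray's underside, 0.15 kg) runs almost without friction (worth about 0.004 rad of tilt): it gathers 9.8 m/s2 per rad of tilt, and stays behind if the tray accelerates along y.
- capacitor: Green cylinder with an aluminium top, 36 mm in diameter, 44 mm tall, about 0.07 kg, standing loose on the middle of the trolley's deck in a yellow ring. Origin: centre of its underside. It is carried along by friction (about 0.6) with the deck.
- camera: Inspection camera on a fixed stand: dark base plate 110 x 110 mm, steel post, white housing (top 158 mm high), black lens barrel with a 52 mm ring, its axis 130 mm above the bench. Origin on the bench under the housing; it looks along its own -x, lens face 70 mm from the origin.
- camera_focus (a point): The point in the air on the lens axis, 130 mm in front of the lens face and 130 mm above the bench, where the middle of the capacitor (and the tray_window point) has to be; axes as the camera's (x into the lens, away from the robot; z up).
- screwdriver: Screwdriver lying on the bench, a bystander.
- mouse: Small round black computer mouse, 62 mm across and 34 mm tall, a bystander.
- fan: Cooling fan, 80 x 25 mm, 80 mm tall, standing on its edge, a bystander.
- trolley_deck (a point): Centre of the top of the trolley's deck, 24 mm above the tray's underside; axes as the tray's.
Not all that is in view belongs to the job. Several things have the shape of the capacitor; the one meant has the colours described above.

How it is judged:
On the way:
1. the capacitor stands before the white screen at the camera's focus, the trolley at rest, for 3 s (y of capacitor in the frame of tray_window between -0.02 and 0.02 m and y of capacitor in the frame of camera_focus between -0.025 and 0.025 m and x of tray_window in the frame of camera_focus between -0.03 and 0.03 m and z of tray_window in the frame of camera_focus between -0.025 and 0.025 m and x of tray_screen in the frame of camera_focus below -0.01 m and angle between the x axis of tray and the x axis of camera, either way round below 0.2 rad and angle between tray's own z axis and vertical below 0.15 rad and velocity of joint trolley between -0.08 and 0.08 m/s), for 3 s.
At the end, for the whole second after the job is handed in: The tray is held raised at the camera (tray_window within 30 mm of the focus towards the lens and 25 mm in height, screen behind, aligned within 0.2 rad), the capacitor within 30 mm of the screen's middle and 35 mm of the lens axis sideways, the trolley slower than 0.08 m/s (y of capacitor in the frame of tray_window between -0.03 and 0.03 m and y of capacitor in the frame of camera_focus between -0.035 and 0.035 m and x of tray_window in the frame of camera_focus between -0.03 and 0.03 m and z of tray_window in the frame of camera_focus between -0.025 and 0.025 m and x of tray_screen in the frame of camera_focus below -0.01 m and angle between the x axis of tray and the x axis of camera, either way round below 0.2 rad and angle between tray's own z axis and vertical below 0.15 rad and velocity of joint trolley between -0.08 and 0.08 m/s and height (world z) of tray above 0.05 m and contact force between the fingers and tray above 2 N); the arm keeps its last pose, push and grip.
It fails at once if the capacitor shifts by over 20 mm on the trolley or topples, or the tray is tipped by over 0.3 rad (distance between capacitor and trolley_deck above 0.02 m or angle between capacitor's own z axis and vertical above 0.35 rad or angle between tray's own z axis and vertical above 0.3 rad).
It fails at once if the robot touches the trolley or the capacitor (contact force between any of the arm, the fingers and capacitor above 0.5 N or contact force between any of the arm, the fingers and trolley_c0 above 0.5 N).
It fails at once if the trolley runs faster than 0.4 m/s along the tray (velocity of joint trolley above 0.4 m/s or velocity of joint trolley below -0.4 m/s).
It fails at once if the camera is bumped (contact force between camera and anything else above 2 N).
It fails at once if a bystander is disturbed (distance of any of screwdriver, mouse, fan from where it was at the start of the episode above 0.03 m).
It also fails if it takes over 42 s, if anything falls off the work surface, if the arm or the gripper's body presses on something with over 40 N, if the wrist force passes 120 N, or if a joint passes its speed limit or range.

## Working session

There is one attempt and no reset: what is moved stays moved. The work goes in short steps, Python scripts to look and compute and a tool call to move; the robot and the scene stay as the last step left them, time stands still between calls to the robot, and variables do not carry over. Pictures are saved under pics/ and viewed, at most 10 in all, crops included, and the job is handed in when it is done.

Besides the shell and the picture viewer there is one more tool, called after "Request:" in YAML: its name, and indented under it one key for each argument. move_arm: Moves the arm, as the interface text tells. Its arguments: {"type":"object","properties":{"delta_pos":{"type":"array"},"rotation":{"type":"array"},"hand":{"type":"array"},"newtons":{"type":"number"}},"required":["delta_pos","rotation","hand"]}

```bash
mkdir -p pics; ls; python3 - <<'E'
from bench import manip, optics
import cv2, numpy as np
np.set_printoptions(precision=4,suppress=True)
s=manip.observe(); print({k:np.round(v,3).tolist() for k,v in s.items()})
for n in ("side","top"):
    im=optics.grab_frame(n); cv2.imwrite(f"pics/{n}0.png",im[...,::-1])
    c=optics.get_calibration(n); print(n,c)
    for t in ("tray","tray_handle","trolley","capacitor","camera","screwdriver","mouse","fan"):
        print(t,[(round(d["p"],2),np.round(d["extent"]).tolist(), np.argwhere(d["pixels"]).mean(0)[::-1].round(1).tolist()) for d in optics.outline_of(n,t)])
print(optics.get_calibration("wrist"))
E
```

```text
pics
{'clock': 0.0, 'joints': [-1.227, 0.126, -0.041, 1.405, -0.0, 1.571], 'joint_vel': [0.0, 0.001, 0.001, 0.002, 0.002, 0.0], 'joint_efforts': [-0.0, -43.591, 35.293, 0.017, -0.0, 0.0], 'tool_pos': [0.177, -0.494, 0.25], 'tcp_rot': [[0.941, 0.337, -0.001], [0.337, -0.941, 0.002], [-0.0, -0.002, -1.0]], 'force': [-0.18, 0.221, -0.374], 'wrist_torque': [-0.042, -0.02, 0.026], 'grasp_force': 0.0, 'width': 0.086}
side {'mtx': array([[467.0423,   0.    , 269.0591],
       [  0.    , 467.0423, 210.4147],
       [  0.    ,   0.    ,   1.    ]]), 'eye': array([0.2147, 0.903 , 0.7725]), 'rotation': array([[-0.9234, -0.212 ,  0.32  ],
       [-0.3836,  0.5389, -0.75  ],
       [-0.0134, -0.8153, -0.5789]])}
tray [(0.77, [225.0, 234.0, 296.0, 343.0], [261.4, 287.0]), (0.37, [132.0, 344.0, 160.0, 375.0], [147.7, 360.5])]
tray_handle [(0.77, [227.0, 235.0, 295.0, 345.0], [261.2, 287.0])]
trolley [(0.62, [237.0, 296.0, 274.0, 326.0], [253.2, 317.0]), (0.34, [224.0, 234.0, 296.0, 345.0], [261.3, 286.9])]
capacitor [(0.92, [236.0, 344.0, 259.0, 376.0], [246.1, 360.0]), (0.89, [244.0, 292.0, 265.0,
[... 1071 characters left out ...]
.0], [184.8, 240.7]), (0.26, [167.0, 211.0, 276.0, 260.0], [220.8, 235.1])]
camera [(0.63, [412.0, 198.0, 442.0, 220.0], [427.3, 210.1]), (0.59, [291.0, 118.0, 328.0, 168.0], [308.4, 144.2])]
screwdriver [(0.55, [379.0, 269.0, 447.0, 286.0], [424.1, 280.1])]
mouse [(0.6, [120.0, 183.0, 139.0, 202.0], [128.3, 191.9])]
fan [(0.61, [170.0, 212.0, 273.0, 260.0], [221.8, 235.1])]
{'mtx': array([[295.7558,   0.    , 277.9542],
       [  0.    , 295.7558, 214.1751],
       [  0.    ,   0.    ,   1.    ]]), 'T_tool_cam': array([[-0.0003, -0.9557, -0.2942,  0.0748],
       [ 1.    , -0.0006,  0.0009, -0.0001],
       [-0.001 , -0.2942,  0.9557, -0.1234],
       [ 0.    ,  0.    ,  0.    ,  1.    ]])}
```

```bash
python3 - <<'E'
import cv2,numpy as np
a=cv2.imread("pics/top0.png")[90:310,100:460]; b=cv2.imread("pics/side0.png")[120:400,110:400]
cv2.imwrite("pics/topc.png",cv2.resize(a,None,fx=2.2,fy=2.2,interpolation=cv2.INTER_CUBIC))
cv2.imwrite("pics/sidec.png",cv2.resize(b,None,fx=2.1,fy=2.1,interpolation=cv2.INTER_CUBIC))
E
```

```text
(no output)
```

View pics/topc.png

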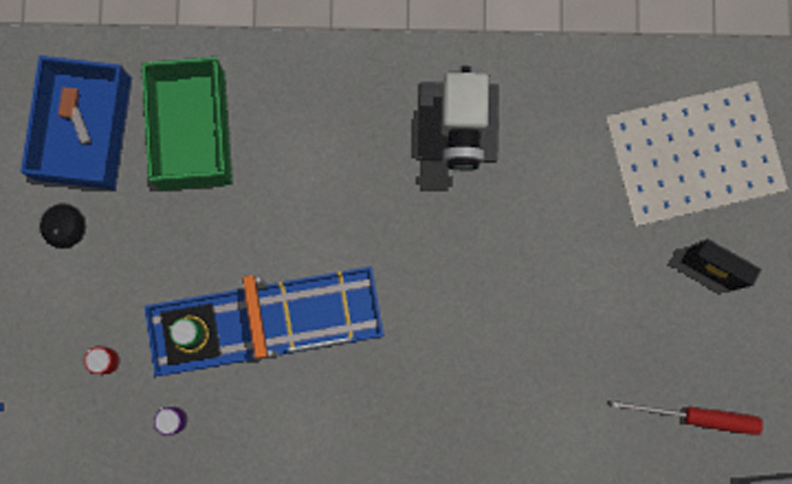

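View pics/sidec.png

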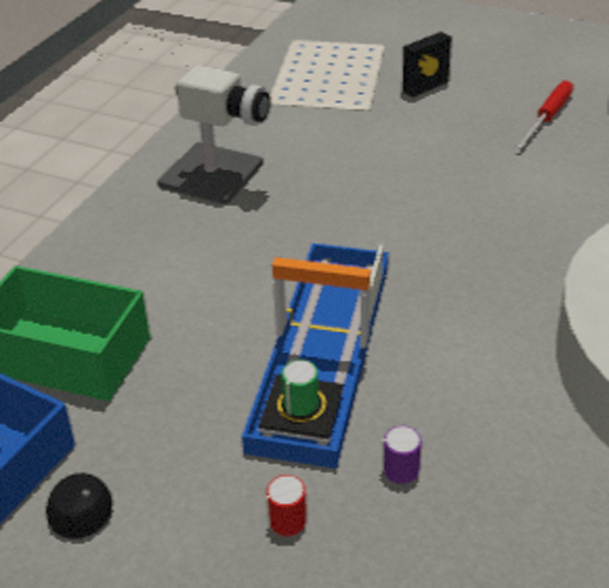

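Three cylinders look alike: the green one on the trolley (top 185,241 / side 253,304), a red one (top 146,253 / side 246,360) and a purple one (top 178,281 / side 301,336). The green one with the aluminium top in the yellow ring fits the description, and the crops confirm it. The screen is on the tray's robot side. The camera is farther out, looking towards the robot.

```bash
cat > h.py <<'E'
import cv2, numpy as np
from bench import manip, optics
from scipy.optimize import minimize, least_squares
np.set_printoptions(precision=4,suppress=True)
def cam(n):
    c=optics.get_calibration(n); return c["mtx"],np.array(c["eye"]),np.array(c["rotation"])
def wcam(s):
    c=optics.get_calibration("wrist"); T=np.array(c["T_tool_cam"]); R=np.array(s["tcp_rot"])
    return c["mtx"],np.array(s["tool_pos"])+R@T[:3,3],R@T[:3,:3]
def proj(P,C):
    K,e,R=C; q=(np.atleast_2d(P)-e)@R@K.T; return q[:,:2]/q[:,2:]
def ray(uv,C):
    K,e,R=C; return e,R@np.linalg.inv(K)@np.array([uv[0],uv[1],1.])
def onz(uv,C,z):
    e,d=ray(uv,C); return e+d*(z-e[2])/d[2]
def tri(uvs,Cs):
    f=lambda P:np.concatenate([proj(P,C)[0]-u for u,C in zip(uvs,Cs)])
    r=least_squares(f,[.45,0,.1]); return r.x,r.fun
def hsv(im): return cv2.cvtColor(im,cv2.COLOR_RGB2HSV)
def rz(a): c,s=np.cos(a),np.sin(a); return np.array([[c,-s,0],[s,c,0],[0,0,1]])
E
python3 - <<'E'
from h import *
I={n:cv2.imread(f"pics/{n}0.png")[...,::-1].copy() for n in("top","side")}; C={n:cam(n) for n in I}
win={"top":(160,205,285,265),"side":(215,230,305,350)}
M={}
for n in I:
    h=hsv(I[n]); x0,y0,x1,y1=win[n]; w=np.zeros(h.shape[:2],bool); w[y0:y1,x0:x1]=1
    blue=w&(h[...,0]>105)&(h[...,0]<125)&(h[...,1]>140)
    b=cv2.morphologyEx(blue.astype(np.uint8),cv2.MORPH_OPEN,np.ones((2,2)))
    hull=cv2.convexHull(np.argwhere(b)[:,::-1].astype(np.int32)); m=np.zeros_like(b); cv2.fillConvexPoly(m,hull,1); M[n]=m
    o=w&(h[...,0]>6)&(h[...,0]<17)&(h[...,1]>150)
    o=cv2.morphologyEx(o.astype(np.uint8),cv2.MORPH_OPEN,np.ones((2,2)))
    pts=np.argwhere(o)[:,::-1].astype(np.float32)
    print(n,"orange",len(pts),pts.mean(0),cv2.minAreaRect(pts)); M[n+"o"]=pts
def sil(p,n,s=8):
    B=np.array([[i*.0475,j*.154,k*.026] for i in(-1,1) for j in(-1,1) for k in(0,1)])@rz(p[2]).T+[p[0],p[1],0]
    q=cv2.convexHull((proj(B,C[n])).astype(np.float32))
    m=np.zeros(M[n].shape,np.uint8); cv2.fillConvexPoly(m,np.round(q*16).astype(np.int32),255,cv2.LINE_AA,4); return m/255.
for ns in(("top",),("side",),("top","side")):
    f=lambda p:sum(np.abs(sil(p,n)-M[n]).sum() for n in ns)
    r=minimize(f,[.41,.15,.1],method="Nelder-Mead",options=dict(initial_simplex=[[.41,.15,.1],[.42,.15,.1],[.41,.16,.1],[.41,.15,.2]],xatol=1e-5,fatol=.1)); print(ns,r.x,r.fun)
P,res=tri([M["topo"].mean(0),M["sideo"].mean(0)],[C["top"],C["side"]]); print("handle",P,res)
# lens / housing
for n,z in(("top",.13),("side",.13)):
    x0,y0,x1,y1={"top":(280,112,330,180),"side":(180,145,245,220)}[n]
    cv2.imwrite(f"pics/cam_{n}.png",cv2.resize(I[n][y0:y1,x0:x1,::-1],None,fx=8,fy=8,interpolation=cv2.INTER_CUBIC))
a=cv2.imread("pics/cam_top.png"); b=cv2.imread("pics/cam_side.png"); 
v=np.zeros((600,800,3),np.uint8); v[:a.shape[0],:a.shape[1]]=a; b=cv2.resize(b,None,fx=.75,fy=.75); v[:b.shape[0],410:410+b.shape[1]]=b; cv2.imwrite("pics/camv.png",v); print(a.shape,b.shape)
E
```

```text
top orange 194 [216.366  234.7423] ((216.32369995117188, 234.60403442382812), (37.48209762573242, 5.1699442863464355), 81.25383758544922)
side orange 444 [263.4414 250.7275] ((263.59234619140625, 250.76156616210938), (46.016883850097656, 9.798744201660156), 7.125016689300537)
('top',) [0.5323 0.1863 0.1834] 147.87450980392157
('side',) [ 2.2738 -3.0152  5.5096] 4533.0
('top', 'side') [ 2.2835 -2.7065  2.6824] 8028.0
handle [0.5337 0.1882 0.1087] [-0.1583 -0.4776  0.3984  0.0414]
(544, 400, 3) (450, 390, 3)
```

View pics/camv.png

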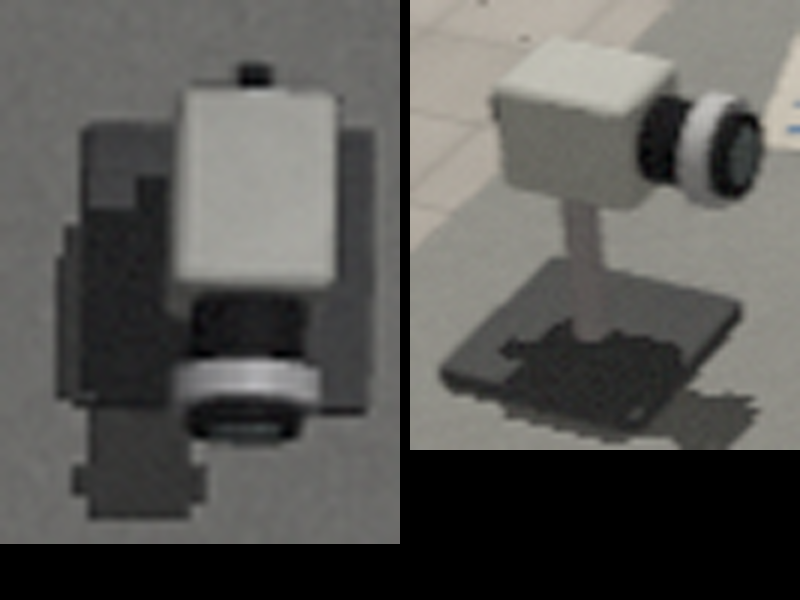

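Crop at left (top view): the housing's roof corners are at about (303,123.5), (322,123.5), (321.8,147) and (302.9,147), with the lens front lying towards the robot. Crop at right (side view): the lens face is near (234.7,170).

```bash
python3 - <<'E'
from h import *
T,S=cam("top"),cam("side")
t=lambda u,v:(280+u/8-.45,112+v/8-.45); s=lambda u,v:(180+(u-410)/6-.45,145+v/6-.45)
print("roof");Q=[onz(t(*p),T,.158) for p in((185,92),(336,92),(334,278),(182,278))]
for q in Q: print(q)
print("roof side");
for p in((547,38),(677,64),(638,105),(495,92)): print(onz(s(*p),S,.158))
print("base");
for z in (0.01,):
  B=[onz(t(*p),T,z) for p in((84,122),(375,128),(366,412),(80,403))]
  for q in B: print(q)
  print(np.mean(B,0))
  B=[onz(s(*p),S,z) for p in((560,258),(742,308),(632,424),(442,372))]
  for q in B: print(q)
  print(np.mean(B,0))
# lens ring: widths in top at z=.13
for p in((175,378),(318,378),(188,425),(301,425),(190,320),(308,320)): print("lens",onz(t(*p),T,.13))
print("face side", [onz(s(*p),S,.13) for p in((738,152),(732,152),(750,152))])
E
```

```text
roof
[ 0.8365 -0.0447  0.158 ]
[ 0.8373 -0.0961  0.158 ]
[ 0.7726 -0.0956  0.158 ]
[ 0.7718 -0.0442  0.158 ]
roof side
[ 0.8367 -0.0892  0.158 ]
[ 0.7689 -0.0886  0.158 ]
[ 0.7679 -0.0485  0.158 ]
[ 0.8334 -0.0358  0.158 ]
base
[ 0.8707 -0.0145  0.01  ]
[ 0.87   -0.1256  0.01  ]
[ 0.7595 -0.1224  0.01  ]
[ 0.7614 -0.0141  0.01  ]
[ 0.8154 -0.0692  0.01  ]
[ 0.8647 -0.1238  0.01  ]
[ 0.7586 -0.1162  0.01  ]
[ 0.7635 -0.0098  0.01  ]
[ 0.868  -0.0141  0.01  ]
[ 0.8137 -0.066   0.01  ]
lens [ 0.7438 -0.0436  0.13  ]
lens [ 0.7446 -0.0929  0.13  ]
lens [ 0.7274 -0.0482  0.13  ]
lens [ 0.728  -0.0871  0.13  ]
lens [ 0.7643 -0.0486  0.13  ]
lens [ 0.7649 -0.0894  0.13  ]
face side [array([ 0.7307, -0.07  ,  0.13  ]), array([ 0.7332, -0.069 ,  0.13  ]), array([ 0.7256, -0.072 ,  0.13  ])]
```

Request:
move_arm:
  delta_pos:
    - [1.5,-1.4,0]
    - [2.8,-2.6,0]
    - [2.9,-2.7,0]
    - [2.9,-2.7,0]
    - [2.9,-2.7,0]
    - [2.9,-2.7,0]
    - [2.9,-2.7,0]
    - [2.9,-2.7,0]
    - [2.9,-2.7,0]
    - [2.9,-2.7,0]
    - [2.9,-2.7,0]
    - [2.9,-2.7,0]
    - [2.9,-2.7,0]
    - [2.9,-2.7,0]
    - [2.9,-2.7,0]
    - [2.9,-2.7,0]
    - [2.9,-2.7,0]
    - [2.9,-2.7,0]
    - [2.9,-2.7,0]
    - [2.9,-2.6,0]
  rotation:
    - [0,0,0]
    - [0,0,0]
    - [0,0,0]
    - [0,0,0]
    - [0,0,0]
    - [0,0,0]
    - [0,0,0]
    - [0,0,0]
    - [0,0,0]
    - [0,0,0]
    - [0,0,0]
    - [0,0,0]
    - [0,0,0]
    - [0,0,0]
    - [0,0,0]
    - [0,0,0]
    - [0,0,0]
    - [0,0,0]
    - [0,0,0]
    - [0,0,0]
  hand: [8.5,8.5,8.5,8.5,8.5,8.5,8.5,8.5,8.5,8.5,8.5,8.5,8.5,8.5,8.5,8.5,8.5,8.5,8.5,8.5]

```text
clock: 2.57
tool_pos: [0.5325, 0.1924, 0.2503]
tcp_rot: [[0.941, 0.34, 0.0], [0.34, -0.941, 0.0], [0.0, -0.0, -1.0]]
force: [-0.1, 0.1, 0.5]
width: 0.0849
grasp_force: 0.0
```

Request:
move_arm:
  delta_pos:
    - [0,0,0]
    - [0,0,0]
    - [0,0,0]
    - [0,0,0]
  rotation:
    - [0,0,4.6]
    - [0,0,4.6]
    - [0,0,0]
    - [0,0,0]
  hand: [8.5,8.5,8.5,8.5]

```text
clock: 2.9
tool_pos: [0.5439, 0.1481, 0.25]
tcp_rot: [[0.969, 0.248, -0.011], [0.248, -0.968, 0.032], [-0.002, -0.033, -0.999]]
force: [0.5, 0.1, -0.5]
width: 0.0849
grasp_force: 0.0
```

```bash
python3 - <<'E'
from h import *
s=manip.observe(); print(s["clock"],s["tool_pos"],s["tcp_rot"],s["force"])
im=optics.grab_frame("wrist"); cv2.imwrite("pics/w1.png",im[...,::-1])
C=wcam(s); R=rz(.183); o=np.array([.5323,.1863,0])
v=im[...,::-1].copy()
for P in [(.0475,.154,.026),(.0475,-.154,.026),(-.0475,.154,.026),(-.0475,-.154,.026),(.0405,-.007,.122),(.0405,.007,.122),(-.0405,-.007,.122),(-.0405,.007,.122),(0,.1,.068)]:
    u=proj(R@np.array(P)+o,C)[0]; print(P,u); cv2.circle(v,(int(u[0]),int(u[1])),3,(0,0,255),1)
cv2.imwrite("pics/w1v.png",v)
E
```

```text
2.9 [0.5439 0.1481 0.25  ] [[ 0.9688  0.2476 -0.0106]
 [ 0.2478 -0.9683  0.0318]
 [-0.0024 -0.0335 -0.9994]] [ 0.5165  0.07   -0.5327]
(0.0475, 0.154, 0.026) [120.1977 139.7227]
(0.0475, -0.154, 0.026) [386.018 158.716]
(-0.0475, 0.154, 0.026) [127.1464 217.4326]
(-0.0475, -0.154, 0.026) [372.5952 235.684 ]
(0.0405, -0.007, 0.122) [247.3564 167.8729]
(0.0405, 0.007, 0.122) [230.9861 166.6915]
(-0.0405, -0.007, 0.122) [244.2145 254.6036]
(-0.0405, 0.007, 0.122) [229.2763 253.4769]
(0, 0.1, 0.068) [153.0341 191.0761]
```

View pics/w1v.png

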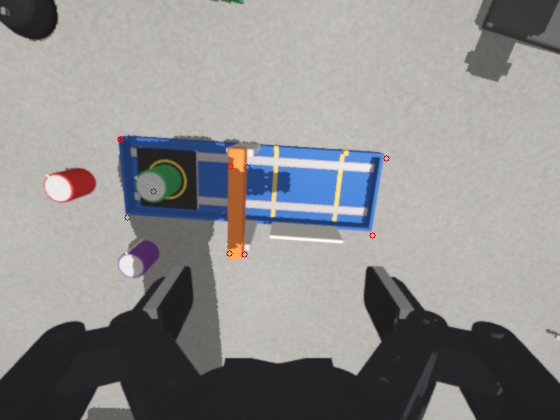

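Request:
move_arm:
  delta_pos:
    - [0,0,0]
    - [0,0,0]
  rotation:
    - [0,0,0]
    - [0,0,0]
  hand: [8.5,8.5]

```text
clock: 3.12
tool_pos: [0.5435, 0.1488, 0.2505]
tcp_rot: [[0.968, 0.249, -0.01], [0.249, -0.968, 0.032], [-0.002, -0.033, -0.999]]
force: [-0.4, -0.5, -0.6]
width: 0.0849
grasp_force: 0.0
```

```bash
python3 - <<'E'
from h import *
s=manip.observe(); print(s["clock"],s["tool_pos"],s["tcp_rot"],s["force"],np.array(s["joints"]),s["joint_vel"])
E
```

```text
3.1167 [0.5435 0.1488 0.2505] [[ 0.9685  0.249  -0.0099]
 [ 0.2492 -0.9679  0.032 ]
 [-0.0016 -0.0335 -0.9994]] [-0.3541 -0.4717 -0.5701] [0.2509 0.2006 0.0494 1.4212 0.0335 3.1406] [ 0.0011 -0.0021 -0.0009 -0.0022 -0.0015  0.0006]
```

The last joint was at its stop, so I use the other half-turn of the same grasp.

Request:
move_arm:
  delta_pos:
    - [0,0,0]
    - [0,0,0]
    - [0,0,0]
    - [0,0,0]
    - [0,0,0]
    - [0,0,0]
    - [0,0,0]
    - [0,0,0]
    - [0,0,0]
    - [0,0,0]
    - [0,0,0]
    - [0,0,0]
    - [0,0,0]
    - [0,0,0]
    - [0,0,0]
    - [0,0,0]
    - [0,0,0]
    - [0,0,0]
    - [0,0,0]
    - [0,0,0]
  rotation:
    - [0,0,-4]
    - [-1.9,0,0]
    - [0,0,-7.1]
    - [0,0,-7.1]
    - [0,0,-7.1]
    - [0,0,-7.1]
    - [0,0,-7.1]
    - [0,0,-7.1]
    - [0,0,-7.1]
    - [0,0,-7.1]
    - [0,0,-7.1]
    - [0,0,-7.1]
    - [0,0,-7.1]
    - [0,0,-7.1]
    - [0,0,-7.1]
    - [0,0,-7.1]
    - [0,0,-7.1]
    - [0,0,-7.1]
    - [0,0,-7.1]
    - [0,0,-7.1]
  hand: [8.5,8.5,8.5,8.5,8.5,8.5,8.5,8.5,8.5,8.5,8.5,8.5,8.5,8.5,8.5,8.5,8.5,8.5,8.5,8.5]

```text
clock: 4.78
tool_pos: [0.5434, 0.1489, 0.2506]
tcp_rot: [[-0.835, 0.551, 0.001], [0.551, 0.835, 0.001], [-0.0, 0.001, -1.0]]
force: [0.0, 1.3, 0.2]
width: 0.0849
grasp_force: 0.0
```

Request:
move_arm:
  delta_pos:
    - [0,0,0]
    - [0,0,0]
    - [0,0,0]
    - [0,0,0]
    - [0,0,0]
    - [0,0,0]
    - [0,0,0]
    - [0,1.0,0]
    - [0,1.4,0]
    - [0,1.0,0]
    - [0,0,0]
  rotation:
    - [0,0,-7.1]
    - [0,0,-7.1]
    - [0,0,-7.1]
    - [0,0,-7.1]
    - [0,0,-7.1]
    - [0,0,-7.1]
    - [0,0,-1.6]
    - [0,0,0]
    - [0,0,0]
    - [0,0,0]
    - [0,0,0]
  hand: [8.5,8.5,8.5,8.5,8.5,8.5,8.5,8.5,8.5,8.5,8.5]

```text
clock: 5.7
tool_pos: [0.537, 0.1845, 0.2503]
tcp_rot: [[-0.983, -0.183, 0.0], [-0.183, 0.983, 0.001], [-0.0, 0.001, -1.0]]
force: [-0.2, -1.3, 0.5]
width: 0.0848
grasp_force: 0.0
```

```bash
python3 - <<'E'
from h import *
s=manip.observe(); print(s["clock"],s["tool_pos"],s["tcp_rot"],s["force"],np.array(s["joints"]))
im=optics.grab_frame("wrist"); cv2.imwrite("pics/w2.png",im[...,::-1])
C=wcam(s); R=rz(.183); o=np.array([.535,.1863,0])
v=im[...,::-1].copy()
for P in [(.0475,.154,.026),(.0475,-.154,.026),(-.0475,.154,.026),(-.0475,-.154,.026),(.0405,-.007,.122),(.0405,.007,.122),(-.0405,-.007,.122),(-.0405,.007,.122),(0,.1,.068)]:
    u=proj(R@np.array(P)+o,C)[0]; print(P,u); cv2.circle(v,(int(u[0]),int(u[1])),3,(0,0,255),1)
cv2.imwrite("pics/w2v.png",v)
E
```

```text
5.7 [0.537  0.1845 0.2503] [[-0.9832 -0.1826  0.0002]
 [-0.1826  0.9832  0.0011]
 [-0.0004  0.0011 -1.    ]] [-0.2208 -1.2791  0.5112] [0.3305 0.2073 0.0576 1.4205 0.001  0.1468]
(0.0475, 0.154, 0.026) [403.4674 224.9603]
(0.0475, -0.154, 0.026) [155.9279 224.8838]
(-0.0475, 0.154, 0.026) [413.8468 146.889 ]
(-0.0475, -0.154, 0.026) [145.8931 146.7933]
(0.0405, -0.007, 0.122) [272.7674 251.9396]
(0.0405, 0.007, 0.122) [287.8679 251.944 ]
(-0.0405, -0.007, 0.122) [272.3061 164.0978]
(-0.0405, 0.007, 0.122) [288.8487 164.1035]
(0, 0.1, 0.068) [374.2592 195.7188]
```

View pics/w2v.png

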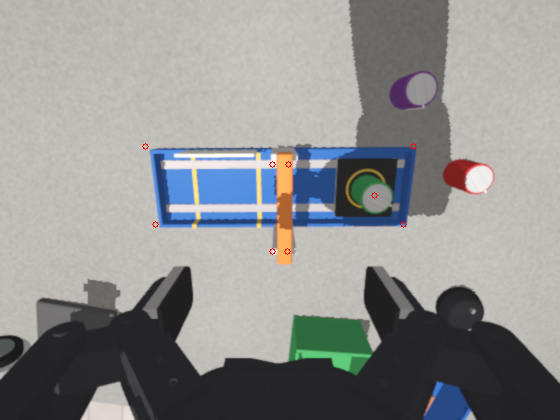

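The circled predictions fit the tray rim and bar to within about 4 px. In view 1 the bar centre is at column 237, and in view 2 at column 285. Averaging the two half-turned views puts the bar at about (0.5355, 0.1885).

Request:
move_arm:
  delta_pos:
    - [0.1,0.4,0.5]
    - [0,0,1.3]
    - [0,0,1.5]
    - [0,0,1.5]
    - [0,0,1.5]
    - [0,0,1.5]
    - [0,0,1.5]
    - [0,0,1.5]
    - [0,0,1.3]
    - [0,0,1.0]
    - [0,0,0.5]
    - [0,0,0.2]
    - [0,0,0]
  rotation:
    - [0,0,0]
    - [0,0,0]
    - [0,0,0]
    - [0,0,0]
    - [0,0,0]
    - [0,0,0]
    - [0,0,0]
    - [0,0,0]
    - [0,0,0]
    - [0,0,0]
    - [0,0,0]
    - [0,0,0]
    - [0,0,0]
  hand: [8.5,8.5,8.5,8.5,8.5,8.5,8.5,8.5,8.5,8.5,8.5,8.5,8.5]

```text
clock: 6.83
tool_pos: [0.5358, 0.1858, 0.1122]
tcp_rot: [[-0.984, -0.18, 0.0], [-0.18, 0.984, 0.0], [-0.0, 0.0, -1.0]]
force: [-0.3, -0.1, 0.4]
width: 0.0851
grasp_force: 0.0
```

Request:
move_arm:
  delta_pos:
    - [0,0,0]
    - [0,0,0]
    - [0,0,0]
    - [0,0,0]
    - [0,0,0]
    - [0,0,0]
  rotation:
    - [0,0,0]
    - [0,0,0]
    - [0,0,0]
    - [0,0,0]
    - [0,0,0]
    - [0,0,0]
  hand: [7.0,5.5,4.0,3.0,2.5,2.2]
  newtons: 25

```text
clock: 7.33
tool_pos: [0.536, 0.1862, 0.1126]
tcp_rot: [[-0.984, -0.181, 0.001], [-0.181, 0.984, 0.001], [-0.001, 0.001, -1.0]]
force: [0.8, 0.3, 1.2]
width: 0.022
grasp_force: 0.4
```

Request:
move_arm:
  delta_pos:
    - [0,0.2,0]
    - [0,0,0]
    - [0,0,0]
    - [0,0,0]
    - [0,0,0]
    - [0,0,0]
  rotation:
    - [0,0,0]
    - [0,0,0]
    - [0,0,0]
    - [0,0,0]
    - [0,0,0]
    - [0,0,0]
  hand: [2.2,2.0,1.8,1.6,1.4,1.2]
  newtons: 30

```text
clock: 7.83
tool_pos: [0.5355, 0.1882, 0.1125]
tcp_rot: [[-0.983, -0.181, 0.0], [-0.181, 0.983, 0.001], [-0.001, 0.001, -1.0]]
force: [-0.7, 3.7, 0.9]
width: 0.0136
grasp_force: 30.2
```

Request:
move_arm:
  delta_pos:
    - [0,0,0]
    - [0,0,0]
    - [0,0,0]
  rotation:
    - [0,0,0]
    - [0,0,0]
    - [0,0,0]
  hand: [0.8,0.4,0]
  newtons: 100

```text
clock: 8.08
tool_pos: [0.5356, 0.188, 0.1126]
tcp_rot: [[-0.984, -0.181, 0.001], [-0.181, 0.984, 0.001], [-0.001, 0.001, -1.0]]
force: [-2.3, 4.0, 4.5]
width: 0.0125
grasp_force: 98.6
```

```bash
python3 - <<'E'
from h import *
s=manip.observe(); print(s["clock"],s["tool_pos"],s["tcp_rot"],s["force"],s["wrist_torque"],np.array(s["joints"]),s["width"],s["grasp_force"])
im=optics.grab_frame("wrist"); cv2.imwrite("pics/w3.png",im[...,::-1])
cv2.imwrite("pics/t3.png",optics.grab_frame("top")[...,::-1]);cv2.imwrite("pics/s3.png",optics.grab_frame("side")[...,::-1])
a=cv2.imread("pics/w3.png"); b=cv2.imread("pics/s3.png")[180:390,110:390]; c=cv2.imread("pics/t3.png")[180:310,120:300]
v=np.zeros((600,800,3),np.uint8); v[:345,:460]=cv2.resize(a,(460,345)); v[:250,465:798]=cv2.resize(b,(333,250)); v[350:600,:346]=cv2.resize(c,(346,250)); cv2.imwrite("pics/v3.png",v)
E
```

```text
8.0833 [0.5356 0.188  0.1126] [[-0.9835 -0.1807  0.0006]
 [-0.1807  0.9835  0.0011]
 [-0.0008  0.0009 -1.    ]] [-2.2541  4.0003  4.5236] [0.6845 0.4381 0.0757] [ 0.3373  0.2387 -0.2066  1.1245  0.0008  0.1556] 0.01253340689604343 98.63363742828369
```

View pics/v3.png

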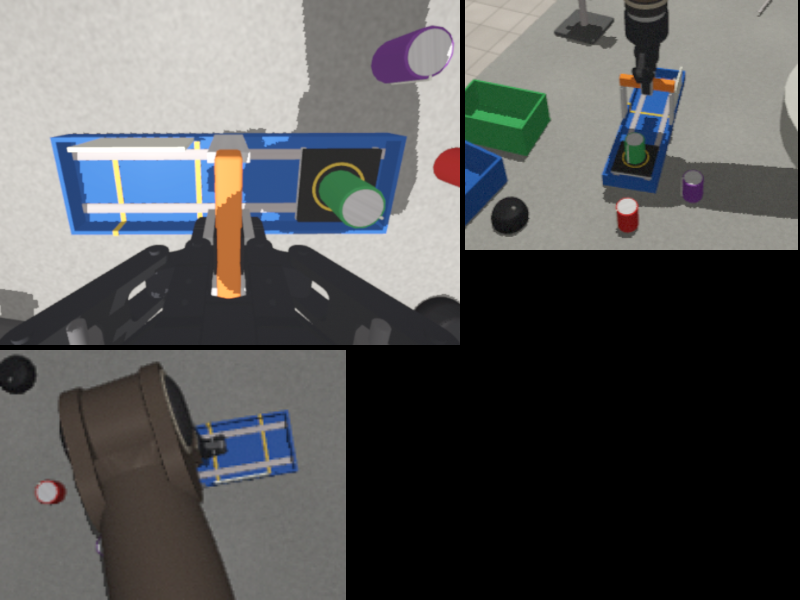

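Grip is firm at 99 N. The wrist view shows the trolley, the capacitor in its ring and the yellow lines. Lifting.

Request:
move_arm:
  delta_pos:
    - [0,0,-0.2]
    - [0,0,-0.4]
    - [0,0,-0.7]
    - [0,0,-1.0]
    - [0,0,-1.2]
    - [0,0,-1.2]
    - [0,0,-1.2]
    - [0,0,-1.0]
    - [0,0,-0.7]
    - [0,0,-0.5]
    - [0,0,-0.3]
    - [0,0,0]
    - [0,0,0]
    - [0,0,0]
    - [0,0,0]
    - [0,0,0]
  rotation:
    - [0,0,0]
    - [0,0,0]
    - [0,0,0]
    - [0,0,0]
    - [0,0,0]
    - [0,0,0]
    - [0,0,0]
    - [0,0,0]
    - [0,0,0]
    - [0,0,0]
    - [0.3,0,0]
    - [0.6,0,0]
    - [0.6,0,0]
    - [0.6,0,0]
    - [0.6,0,0]
    - [0.3,0,0]
  hand: [0,0,0,0,0,0,0,0,0,0,0,0,0,0,0,0]

```text
clock: 9.57
tool_pos: [0.5352, 0.188, 0.1958]
tcp_rot: [[-0.983, -0.181, 0.009], [-0.181, 0.982, -0.052], [0.001, -0.053, -0.999]]
force: [1.1, 0.3, -6.1]
width: 0.0126
grasp_force: 97.5
```

```bash
cat > trk.py <<'E'
from h import *
c=optics.get_calibration("wrist"); T=np.array(c["T_tool_cam"]); K=c["mtx"]
# tray frame seen in tool: x_tray=-x_tool, y=y, z=.1125-z_tool
def tray2px(P):
    P=np.atleast_2d(P); Q=np.c_[-P[:,0],P[:,1],.1125-P[:,2]]
    return proj(Q,(K,T[:3,3],T[:3,:3]))
ys=np.arange(-.153,.153,.0005); xs=np.arange(-.032,-.022,.001)
g=np.array([[x,y,.024] for y in ys for x in xs]); G=tray2px(g).astype(np.float32).reshape(len(ys),len(xs),2)
def track(im):
    v=cv2.remap(im,G[...,0],G[...,1],cv2.INTER_LINEAR).max(2).astype(float)
    d=np.median(v,1)<75
    n,l,st,_=cv2.connectedComponentsWithStats(d.astype(np.uint8).reshape(-1,1))
    seg=[(round(ys[s[1]],4),round(ys[s[1]+s[3]-1],4)) for s in st[1:] if s[3]>8]
    h=hsv(im); m=(h[...,0]>45)&(h[...,0]<85)&(h[...,1]>110); m[330:]=0
    p=np.argwhere(m); 
    return seg,(len(p),p.mean(0)[::-1].round(1) if len(p) else None)
def look(tag):
    s=manip.observe(); im=optics.grab_frame("wrist"); cv2.imwrite(f"pics/{tag}.png",im[...,::-1])
    R=np.array(s["tcp_rot"])
    # tilt: slope of tool y axis; positive = +y end low
    print(round(s["clock"],3),"pos",np.array(s["tool_pos"]),"tilt+ylow",round(-R[2,1],4),"tiltx",round(R[2,0],4),"yaw",round(np.arctan2(-R[1,0],-R[0,0]),4),track(im),"tq",np.array(s["wrist_torque"]).round(2),"F",np.array(s["force"]).round(1)); return im,s
E
python3 - <<'E'
from trk import *
print(track(cv2.imread("pics/w3.png")[...,::-1].copy())); look("l1")
E
```

```text
([(np.float64(0.0655), np.float64(0.135))], (2013, array([416.1, 232.1])))
9.567 pos [0.5352 0.188  0.1958] tilt+ylow 0.053 tiltx 0.0005 yaw 0.182 ([(np.float64(0.076), np.float64(0.1455))], (2122, array([430.4, 232.3]))) tq [-0.12 -0.09 -0.01] F [ 1.1  0.3 -6.1]
```

Request:
move_arm:
  delta_pos:
    - [-0.03,-0.2,0.01]
    - [-0.06,-0.4,0.02]
    - [-0.09,-0.6,0.03]
    - [-0.12,-0.8,0.04]
    - [-0.16,-1.0,0.05]
    - [-0.19,-1.2,0.06]
    - [-0.22,-1.4,0.07]
    - [-0.25,-1.6,0.08]
    - [-0.25,-1.6,0.08]
    - [-0.25,-1.6,0.08]
    - [-0.25,-1.6,0.08]
    - [-0.25,-1.6,0.08]
    - [-0.22,-1.4,0.07]
    - [-0.19,-1.2,0.06]
    - [-0.16,-1.0,0.05]
    - [-0.12,-0.8,0.04]
    - [-0.09,-0.6,0.03]
    - [-0.06,-0.4,0.02]
    - [-0.03,-0.2,0.01]
    - [0,0,0]
  rotation:
    - [0,0,0]
    - [0,0,0]
    - [0,0,0]
    - [0,0,0]
    - [0,0,0]
    - [0,0,0]
    - [0,0,0]
    - [0,0,0]
    - [0,0,0]
    - [0,0,0]
    - [0,0,0]
    - [0,0,0]
    - [0,0,0]
    - [0,0,0]
    - [0,0,0]
    - [0,0,0]
    - [0,0,0]
    - [0,0,0]
    - [0,0,0]
    - [0,0,0]
  hand: [0,0,0,0,0,0,0,0,0,0,0,0,0,0,0,0,0,0,0,0]

```text
clock: 11.28
tool_pos: [0.5997, 0.0041, 0.1967]
tcp_rot: [[-0.984, -0.18, 0.01], [-0.181, 0.982, -0.051], [-0.0, -0.052, -0.999]]
force: [-0.4, 0.8, -5.2]
width: 0.0122
grasp_force: 97.6
```

Request:
move_arm:
  delta_pos:
    - [0,0,0]
    - [0,0,0]
    - [0,0,0]
    - [0,0,0]
    - [0,0,0]
    - [0,0,0]
    - [0,0,0]
    - [0,0,0]
  rotation:
    - [0,0,0.7]
    - [0,0,1.5]
    - [0,0,2.0]
    - [0,0,2.0]
    - [0,0,2.0]
    - [0,0,1.5]
    - [0,0,0.7]
    - [0,0,0]
  hand: [0,0,0,0,0,0,0,0]

```text
clock: 11.95
tool_pos: [0.5995, 0.0046, 0.1967]
tcp_rot: [[-1.0, -0.0, 0.01], [-0.001, 0.999, -0.051], [-0.01, -0.051, -0.999]]
force: [-0.1, -0.0, -6.1]
width: 0.0121
grasp_force: 97.6
```

```bash
python3 - <<'E'
from trk import *
look("l2"); cv2.imwrite("pics/s4.png",optics.grab_frame("side")[...,::-1])
v=np.zeros((420,800,3),np.uint8); v[:,:520]=cv2.resize(cv2.imread("pics/l2.png"),(520,420)); b=cv2.imread("pics/s4.png")[130:390,150:320]; v[:,522:796]=cv2.resize(b,(274,420)); cv2.imwrite("pics/v4.png",v)
E
```

```text
11.95 pos [0.5995 0.0046 0.1967] tilt+ylow 0.0509 tiltx -0.0097 yaw 0.0006 ([(np.float64(0.076), np.float64(0.146))], (4691, array([480.5, 276.2]))) tq [-0.06 -0.02  0.01] F [-0.1 -0.  -6.1]
```

View pics/v4.png

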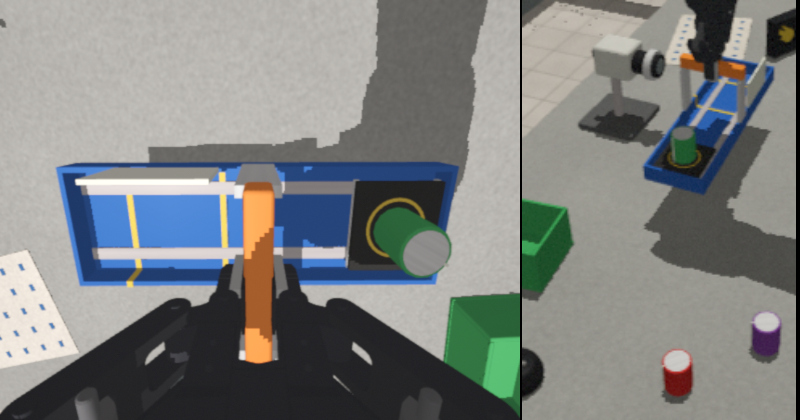

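The wrist view shows the trolley at its +y stop (0.111 m), with the capacitor centred in its ring. The side view shows the tray in front of the lens, with the white screen on the far side from it. Starting the tilt.

Request:
move_arm:
  delta_pos:
    - [0,0,0]
    - [0,0,0]
    - [0,0,0]
    - [0,0,0]
    - [0,0,0]
    - [0,0,0]
    - [0,0,0]
    - [0,0,0]
    - [0,0,0]
    - [0,0,0]
    - [0,0,0]
    - [0,0,0]
  rotation:
    - [-0.25,0,0]
    - [-0.6,0,0]
    - [-0.8,0,0]
    - [-0.8,0,0]
    - [-0.8,0,0]
    - [-0.6,0,0]
    - [-0.25,0,0]
    - [0,0,0]
    - [0,0,0]
    - [0,0,0]
    - [0,0,0]
    - [0,0,0]
  hand: [0,0,0,0,0,0,0,0,0,0,0,0]

```text
clock: 13.05
tool_pos: [0.5996, 0.0042, 0.1967]
tcp_rot: [[-1.0, -0.001, 0.01], [-0.0, 1.0, 0.02], [-0.01, 0.02, -1.0]]
force: [-0.1, -1.0, -5.4]
width: 0.0123
grasp_force: 97.6
```

```bash
python3 - <<'E'
from trk import *
look("m1"); look("m2"); look("m3")
E
```

```text
13.05 pos [0.5996 0.0042 0.1967] tilt+ylow -0.0205 tiltx -0.0098 yaw 0.0005 ([(np.float64(0.059), np.float64(0.128))], (6063, array([478.7, 283.8]))) tq [-0.2   0.07 -0.06] F [-0.1 -1.  -5.4]
13.1 pos [0.5996 0.0043 0.1967] tilt+ylow -0.0205 tiltx -0.0098 yaw 0.0005 ([(np.float64(0.0555), np.float64(0.1245))], (6008, array([477.7, 284.2]))) tq [-0.18  0.05  0.03] F [ 0.6 -0.7 -5.3]
13.15 pos [0.5996 0.0043 0.1967] tilt+ylow -0.0205 tiltx -0.0097 yaw 0.0005 ([(np.float64(0.0515), np.float64(0.1205))], (5963, array([476.5, 284.6]))) tq [-0.28  0.05  0.02] F [-0.5 -0.3 -5.8]
```

Request:
move_arm:
  delta_pos:
    - [0,0,0]
    - [0,0,0]
    - [0,0,0]
    - [0,0,0]
    - [0,0,0]
    - [0,0,0]
  rotation:
    - [0.3,0,0]
    - [0.5,0,0]
    - [0.4,0,0]
    - [0,0,0]
    - [0,0,0]
    - [0,0,0]
  hand: [0,0,0,0,0,0]

```text
clock: 13.7
tool_pos: [0.5996, 0.0042, 0.1967]
tcp_rot: [[-1.0, -0.0, 0.01], [-0.0, 1.0, -0.0], [-0.01, -0.0, -1.0]]
force: [-0.0, 1.0, -4.8]
width: 0.0124
grasp_force: 97.6
```

```bash
python3 - <<'E'
from trk import *
look("m4"); look("m5"); look("m6"); look("m7")
E
```

```text
13.7 pos [0.5996 0.0042 0.1967] tilt+ylow 0.0003 tiltx -0.0098 yaw 0.0004 ([(np.float64(0.02), np.float64(0.0705))], (5055, array([464.5, 287.5]))) tq [-0.08  0.   -0.01] F [-0.   1.  -4.8]
13.75 pos [0.5996 0.0041 0.1967] tilt+ylow 0.0003 tiltx -0.0098 yaw 0.0003 ([(np.float64(0.02), np.float64(0.0665))], (4977, array([465.3, 288. ]))) tq [-0.06  0.04 -0.02] F [-0.   0.4 -5.7]
13.8 pos [0.5996 0.0041 0.1967] tilt+ylow 0.0004 tiltx -0.0098 yaw 0.0002 ([(np.float64(0.02), np.float64(0.0625))], (4860, array([467.9, 289.2]))) tq [-0.03  0.   -0.  ] F [-0.5 -0.4 -5.3]
13.85 pos [0.5996 0.0041 0.1967] tilt+ylow 0.0003 tiltx -0.0098 yaw 0.0003 ([(np.float64(0.02), np.float64(0.0585))], (4648, array([474.4, 291.7]))) tq [-0.07  0.05 -0.05] F [-0.1  0.6 -5.2]
```

Request:
move_arm:
  delta_pos:
    - [0,0,0]
    - [0,0,0]
    - [0,0,0]
    - [0,0,0]
    - [0,0,0]
    - [0,0,0]
  rotation:
    - [0,0,0]
    - [0,0,0]
    - [0,0,0]
    - [0,0,0]
    - [0,0,0]
    - [0,0,0]
  hand: [0,0,0,0,0,0]

```text
clock: 14.4
tool_pos: [0.5996, 0.0041, 0.1967]
tcp_rot: [[-1.0, -0.0, 0.01], [-0.0, 1.0, -0.0], [-0.01, -0.0, -1.0]]
force: [-0.5, -0.3, -5.9]
width: 0.0124
grasp_force: 97.6
```

```bash
python3 - <<'E'
from trk import *
look("m8"); look("m9"); look("m10")
E
```

```text
14.4 pos [0.5996 0.0041 0.1967] tilt+ylow 0.0004 tiltx -0.0098 yaw 0.0002 ([(np.float64(-0.045), np.float64(-0.021))], (4203, array([482.6, 299. ]))) tq [ 0.02  0.01 -0.03] F [-0.5 -0.3 -5.9]
14.45 pos [0.5996 0.0041 0.1967] tilt+ylow 0.0004 tiltx -0.0098 yaw 0.0003 ([(np.float64(-0.048), np.float64(-0.021))], (4298, array([477.2, 297.4]))) tq [-0.02  0.06  0.03] F [ 0.2  1.1 -5.7]
14.5 pos [0.5996 0.0041 0.1967] tilt+ylow 0.0004 tiltx -0.0098 yaw 0.0003 ([(np.float64(-0.0505), np.float64(-0.021))], (4379, array([472.6, 296. ]))) tq [ 0.04  0.02 -0.  ] F [ 0.7 -0.1 -5.5]
```

Request:
move_arm:
  delta_pos:
    - [0,0,0]
    - [0,0,0]
    - [0,0,0]
    - [0,0,0]
    - [0,0,0]
    - [0,0,0]
    - [0,0,0]
    - [0,0,0]
  rotation:
    - [-0.1,0,0]
    - [0,0,0]
    - [0,0,0]
    - [0,0,0]
    - [0,0,0]
    - [0,0,0]
    - [0,0,0]
    - [0,0,0]
  hand: [0,0,0,0,0,0,0,0]

```text
clock: 15.22
tool_pos: [0.5996, 0.0041, 0.1967]
tcp_rot: [[-1.0, -0.0, 0.01], [-0.0, 1.0, 0.001], [-0.01, 0.001, -1.0]]
force: [-0.8, -0.1, -4.8]
width: 0.0123
grasp_force: 97.6
```

```bash
python3 - <<'E'
from trk import *
look("m11"); look("m12"); look("m13")
E
```

```text
15.217 pos [0.5996 0.0041 0.1967] tilt+ylow -0.0014 tiltx -0.0098 yaw 0.0002 ([(np.float64(-0.0875), np.float64(-0.0205))], (5165, array([428.8, 287. ]))) tq [ 0.11  0.04 -0.02] F [-0.8 -0.1 -4.8]
15.267 pos [0.5996 0.0041 0.1967] tilt+ylow -0.0013 tiltx -0.0097 yaw 0.0003 ([(np.float64(-0.09), np.float64(-0.022))], (5176, array([427.3, 286.9]))) tq [ 0.12  0.02 -0.01] F [-0.5  0.  -5.5]
15.317 pos [0.5996 0.0041 0.1967] tilt+ylow -0.0014 tiltx -0.0098 yaw 0.0003 ([(np.float64(-0.0925), np.float64(-0.0245))], (5202, array([425.2, 286.6]))) tq [ 0.12 -0.01  0.03] F [-0.3  0.6 -6.2]
```

Request:
move_arm:
  delta_pos:
    - [0,0,0]
    - [0,0,0]
    - [0,0,0]
    - [0,0,0]
    - [0,0,0]
    - [0,0,0]
    - [0,0,0]
  rotation:
    - [0.6,0,0]
    - [0,0,0]
    - [0,0,0]
    - [0,0,0]
    - [0,0,0]
    - [0,0,0]
    - [-0.3,0,0]
  hand: [0,0,0,0,0,0,0]

```text
clock: 15.95
tool_pos: [0.5996, 0.0042, 0.1967]
tcp_rot: [[-1.0, -0.0, 0.01], [-0.0, 1.0, -0.004], [-0.01, -0.004, -1.0]]
force: [-0.2, 0.2, -4.9]
width: 0.0124
grasp_force: 97.6
```

```bash
python3 - <<'E'
from trk import *
for i in range(4): look(f"m2{i}")
E
```

```text
15.95 pos [0.5996 0.0042 0.1967] tilt+ylow 0.0037 tiltx -0.0098 yaw 0.0004 ([(np.float64(-0.112), np.float64(-0.0435))], (5268, array([406.9, 284.6]))) tq [ 0.16  0.01 -0.02] F [-0.2  0.2 -4.9]
16.0 pos [0.5996 0.0041 0.1967] tilt+ylow 0.0033 tiltx -0.0097 yaw 0.0003 ([(np.float64(-0.112), np.float64(-0.044))], (5279, array([407.2, 284.7]))) tq [ 0.14  0.   -0.01] F [-0.3  0.7 -4.6]
16.05 pos [0.5996 0.004  0.1967] tilt+ylow 0.0037 tiltx -0.0098 yaw 0.0001 ([(np.float64(-0.112), np.float64(-0.044))], (5277, array([406.8, 284.6]))) tq [ 0.18 -0.02 -0.  ] F [ 0.5 -0.7 -5.9]
16.1 pos [0.5996 0.004  0.1967] tilt+ylow 0.0039 tiltx -0.0098 yaw 0.0001 ([(np.float64(-0.1125), np.float64(-0.044))], (5278, array([406.4, 284.5]))) tq [0.18 0.01 0.01] F [-0.   0.4 -5. ]
```

The trolley has stopped at −0.078 m (target −0.070 ± 0.020). Holding, and checking for drift.

Request:
move_arm:
  delta_pos:
    - [0,0,0]
    - [0,0,0]
    - [0,0,0]
    - [0,0,0]
    - [0,0,0]
    - [0,0,0]
    - [0,0,0]
    - [0,0,0]
    - [0,0,0]
    - [0,0,0]
    - [0,0,0]
    - [0,0,0]
  rotation:
    - [0,0,0]
    - [0,0,0]
    - [0,0,0]
    - [0,0,0]
    - [0,0,0]
    - [0,0,0]
    - [0,0,0]
    - [0,0,0]
    - [0,0,0]
    - [0,0,0]
    - [0,0,0]
    - [0,0,0]
  hand: [0,0,0,0,0,0,0,0,0,0,0,0]

```text
clock: 17.15
tool_pos: [0.5996, 0.0041, 0.1967]
tcp_rot: [[-1.0, -0.0, 0.01], [-0.0, 1.0, -0.004], [-0.01, -0.004, -1.0]]
force: [-0.0, 0.5, -5.8]
width: 0.0123
grasp_force: 97.6
```

```bash
python3 - <<'E'
from trk import *
look("n1"); S=optics.grab_frame("side"); T=optics.grab_frame("top"); cv2.imwrite("pics/s5.png",S[...,::-1])
c,t=cam("side"),cam("top")
def grn(im,w):
    h=hsv(im); m=np.zeros(h.shape[:2],np.uint8); x0,y0,x1,y1=w; m[y0:y1,x0:x1]=((h[...,0]>45)&(h[...,0]<85)&(h[...,1]>110))[y0:y1,x0:x1]
    return np.argwhere(m)[:,::-1]
p=grn(S,(170,130,320,330)); print(len(p),p.mean(0) if len(p) else 0, p.min(0),p.max(0))
if len(p): 
  print("expected cap mid px",proj([.6,-.074,.13],c),"lens face centre",proj([.73,-.068,.13],c))
b=S[110:330,150:340,::-1]; cv2.imwrite("pics/v5.png",cv2.resize(np.ascontiguousarray(b),None,fx=2.6,fy=2.6,interpolation=cv2.INTER_CUBIC))
E
```

```text
17.15 pos [0.5996 0.0041 0.1967] tilt+ylow 0.0039 tiltx -0.0098 yaw 0.0002 ([(np.float64(-0.1095), np.float64(-0.0415))], (5243, array([409.1, 284.9]))) tq [ 0.2   0.02 -0.02] F [-0.   0.5 -5.8]
396 [196.1136 255.2348] [170 144] [319 297]
expected cap mid px [[279.5872 178.3252]] lens face centre [[234.1114 170.2839]]
```

View pics/v5.png

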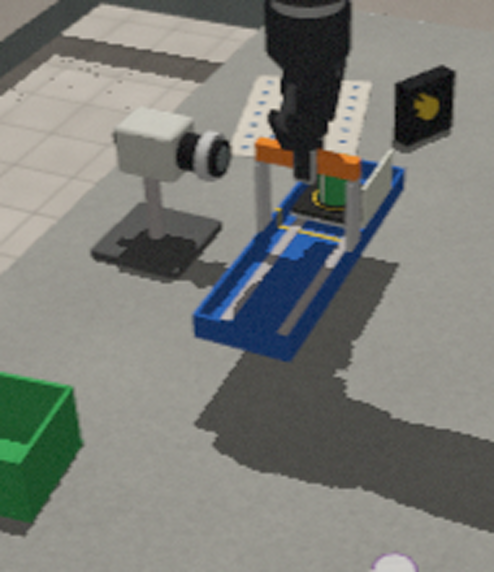

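The side view shows the capacitor upright before the white screen, level with the lens, and clear of the camera. The trolley creeps about 2 mm/s towards +y, so I trim the tilt slightly and hold.

Request:
move_arm:
  delta_pos:
    - [0,0,0]
    - [0,0,0]
    - [0,0,0]
    - [0,0,0]
    - [0,0,0]
    - [0,0,0]
    - [0,0,0]
    - [0,0,0]
    - [0,0,0]
    - [0,0,0]
    - [0,0,0]
    - [0,0,0]
  rotation:
    - [-0.12,0,0]
    - [0,0,0]
    - [0,0,0]
    - [0,0,0]
    - [0,0,0]
    - [0,0,0]
    - [0,0,0]
    - [0,0,0]
    - [0,0,0]
    - [0,0,0]
    - [0,0,0]
    - [0,0,0]
  hand: [0,0,0,0,0,0,0,0,0,0,0,0]

```text
clock: 18.3
tool_pos: [0.5996, 0.0041, 0.1967]
tcp_rot: [[-1.0, -0.0, 0.01], [-0.0, 1.0, -0.002], [-0.01, -0.002, -1.0]]
force: [-0.2, 0.5, -5.8]
width: 0.0123
grasp_force: 97.6
```

```bash
python3 - <<'E'
from trk import *
look("n2")
E
```

```text
18.3 pos [0.5996 0.0041 0.1967] tilt+ylow 0.0018 tiltx -0.0097 yaw 0.0003 ([(np.float64(-0.1065), np.float64(-0.0385))], (5265, array([412.6, 285.3]))) tq [ 0.19 -0.02 -0.02] F [-0.2  0.5 -5.8]
```

Request:
move_arm:
  delta_pos:
    - [0,0,0]
    - [0,0,0]
    - [0,0,0]
    - [0,0,0]
    - [0,0,0]
    - [0,0,0]
    - [0,0,0]
    - [0,0,0]
    - [0,0,0]
    - [0,0,0]
    - [0,0,0]
    - [0,0,0]
  rotation:
    - [0,0,0]
    - [0,0,0]
    - [0,0,0]
    - [0,0,0]
    - [0,0,0]
    - [0,0,0]
    - [0,0,0]
    - [0,0,0]
    - [0,0,0]
    - [0,0,0]
    - [0,0,0]
    - [0,0,0]
  hand: [0,0,0,0,0,0,0,0,0,0,0,0]

```text
clock: 19.35
tool_pos: [0.5997, 0.0041, 0.1967]
tcp_rot: [[-1.0, -0.0, 0.01], [-0.0, 1.0, -0.002], [-0.01, -0.002, -1.0]]
force: [-0.1, -0.5, -5.5]
width: 0.0121
grasp_force: 97.6
```

```bash
python3 - <<'E'
from trk import *
look("n3")
E
```

```text
19.35 pos [0.5997 0.0041 0.1967] tilt+ylow 0.0018 tiltx -0.0099 yaw 0.0003 ([(np.float64(-0.1065), np.float64(-0.0385))], (5270, array([412.4, 285.2]))) tq [0.21 0.03 0.03] F [-0.1 -0.5 -5.5]
```

Request:
move_arm:
  delta_pos:
    - [0,0,0]
    - [0,0,0]
    - [0,0,0]
    - [0,0,0]
    - [0,0,0]
    - [0,0,0]
    - [0,0,0]
    - [0,0,0]
    - [0,0,0]
    - [0,0,0]
    - [0,0,0]
    - [0,0,0]
    - [0,0,0]
    - [0,0,0]
    - [0,0,0]
    - [0,0,0]
    - [0,0,0]
    - [0,0,0]
    - [0,0,0]
    - [0,0,0]
  rotation:
    - [0,0,0]
    - [0,0,0]
    - [0,0,0]
    - [0,0,0]
    - [0,0,0]
    - [0,0,0]
    - [0,0,0]
    - [0,0,0]
    - [0,0,0]
    - [0,0,0]
    - [0,0,0]
    - [0,0,0]
    - [0,0,0]
    - [0,0,0]
    - [0,0,0]
    - [0,0,0]
    - [0,0,0]
    - [0,0,0]
    - [0,0,0]
    - [0,0,0]
  hand: [0,0,0,0,0,0,0,0,0,0,0,0,0,0,0,0,0,0,0,0]

```text
clock: 21.07
tool_pos: [0.5996, 0.0041, 0.1967]
tcp_rot: [[-1.0, -0.0, 0.01], [-0.0, 1.0, -0.002], [-0.01, -0.002, -1.0]]
force: [-0.3, 0.1, -5.6]
width: 0.0124
grasp_force: 97.6
```

Request:
move_arm:
  delta_pos:
    - [0,0,0]
    - [0,0,0]
    - [0,0,0]
    - [0,0,0]
    - [0,0,0]
    - [0,0,0]
    - [0,0,0]
    - [0,0,0]
    - [0,0,0]
    - [0,0,0]
    - [0,0,0]
    - [0,0,0]
    - [0,0,0]
    - [0,0,0]
    - [0,0,0]
    - [0,0,0]
    - [0,0,0]
    - [0,0,0]
    - [0,0,0]
    - [0,0,0]
  rotation:
    - [0,0,0]
    - [0,0,0]
    - [0,0,0]
    - [0,0,0]
    - [0,0,0]
    - [0,0,0]
    - [0,0,0]
    - [0,0,0]
    - [0,0,0]
    - [0,0,0]
    - [0,0,0]
    - [0,0,0]
    - [0,0,0]
    - [0,0,0]
    - [0,0,0]
    - [0,0,0]
    - [0,0,0]
    - [0,0,0]
    - [0,0,0]
    - [0,0,0]
  hand: [0,0,0,0,0,0,0,0,0,0,0,0,0,0,0,0,0,0,0,0]

```text
clock: 22.73
tool_pos: [0.5996, 0.0041, 0.1967]
tcp_rot: [[-1.0, -0.0, 0.01], [-0.0, 1.0, -0.002], [-0.01, -0.002, -1.0]]
force: [0.2, 0.0, -5.2]
width: 0.0123
grasp_force: 97.6
```

```bash
python3 - <<'E'
from trk import *
look("n4"); print(manip.close_job())
E
```

```text
22.733 pos [0.5996 0.0041 0.1967] tilt+ylow 0.0019 tiltx -0.0098 yaw 0.0002 ([(np.float64(-0.1065), np.float64(-0.0385))], (5271, array([412.4, 285.2]))) tq [ 0.16  0.04 -0.02] F [ 0.2  0.  -5.2]
the job is handed in; nothing more can be done
None
```

The job is handed in at 22.7 s (verdict not reported): the tray is still held at the camera, with the trolley at rest at −0.0725 m (target −0.070) for the last four seconds and the capacitor upright before the white screen, about 5 mm from my estimate of the lens axis.

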